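# Park the rolling pin

## Task

Clear the working half of the dough board: with fingertips on top of the rolling pin, roll it along the board until its barrel lies centred over the dark strip let into the wood, in line with the strip, and leave it there at rest. Only push it from above: do not pinch, lift or shove it from low down, keep it on the board, and leave everything else where it stands.

Things in the scene. Friction and masses are not known exactly. Their poses are not given: they have to be found in the camera images.
- board: light wooden dough board, fixed to the steel counter, 340 (its x) x 460 (its y) x 20 mm thick; origin at the centre of its underside, on the counter; its flat top is 20 mm above the counter
- strip: dark wood strip let in flush with the board's top (it cannot be felt), 300 mm long (its x) and 30 mm wide (its y), across the board near one side; origin at its centre, on the board's top; its x is parallel to the board's x
- pin: loose wooden rolling pin, 400 g, lying 100 to 200 mm from the strip, about parallel to it. Barrel 50 mm in diameter, 190 long; a dark handle, 26 x 50, at each end. Origin at the barrel's centre, 45 mm above the counter (barrel top at 70); x along the pin, y and z turn as it rolls. Soon stops after slow rolling; a fingertip carrying its top along without slip travels twice as far as the pin
- jar: small glass jar with a steel lid, 48 mm in diameter, 70 mm high, standing on the board near its +y edge; origin at the centre of its underside; not to be moved
- cutter: steel ring cutter, 60 mm in diameter, 35 mm high, standing on the board near its -y edge; origin at the centre of its underside; not to be moved
- cup: white paper cup, 74 mm across the rim, 85 mm high, on the counter; origin at the centre of its underside; not to be moved
- bottle: amber glass bottle, 62 mm in diameter, 200 mm high, on the counter; origin at the centre of its underside; not to be moved
- bowl: steel bowl, 130 mm across the rim, 50 mm high, on the counter; origin at the centre of its underside; not to be moved
- turner: spatula, 260 mm long, lying on the counter; origin under its middle, x along it; not to be moved

How it is judged:
By the outcome, as a careful person would: the job done as asked, in the order asked, and still so for the second after the job is handed in, with the robot touching nothing.
It also fails if it takes over 67 s, if anything falls off the work surface, if the arm or the gripper's body presses on something with over 40 N, if the wrist force passes 120 N, or if a joint passes its speed limit or range.

## Robot

A 6-joint arm with a two-finger parallel gripper is mounted at the origin on the work surface. World frame = base frame: x ahead of the robot, y to its left, z up, the work surface at z = 0. Lengths are in m, angles in degrees, forces in N, time in s.
With the tool pointing down it reaches from about 0.275 to 0.75 m from the base axis. Payload 10.2 kg.
Tool frame: the origin (TCP) lies between the finger pads; the fingertips stand 19 mm ahead of it and the grasp point (between the pads) is the TCP; z points along the fingers, x is the direction in which the jaws open and shut, and the axes are right-handed (so a half turn about z gives the same grasp; the last joint's range is limited). The gripper opens to 88 mm and grips with 3 to 60 N. Pads are 18 mm wide; open, the fingers measure 123 mm over their backs; the gripper's body (75 mm by 187 mm) begins 45 mm behind the grasp point.
Start: joints at [-80.008, 17.928, 85.812, -0, 76.261, -12.8], TCP at [0.203, -0.484, 0.258] pointing down, gripper open.
Joint ranges: [-168.41, 168.41], [-55.51, 124.54], [10.69, 146.95], [-70.63, 250.63], [1, 178], [-165.06, 165.06]. Speed limits (degrees/s): [136.94, 136.94, 172.46, 180, 180, 180].

## Interface

Orientations are given as [roll, pitch, yaw] about the fixed x, y, z axes, in that order (R = Rz(yaw) Ry(pitch) Rx(roll)).
In Python, from plant import r, eyes, ticket gives the robot as it stands.
- The arm moves only by the tool step_arm, never from a script. Its arguments are lists of equal length, an entry for each row: "rotation": the turn, a rotation vector about the tool's x, y, z in degrees, a list of three; "linear": the shift along the tool's x, y, z in m, a list of three; "gripper": the opening, from 0 (shut) to 1 (fully open). In form: {"rotation": [[rx, ry, rz], ...], "linear": [[tx, ty, tz], ...], "gripper": [gripper, ...]}. A call has 1 to 10 rows; each row is the pose to reach, as a shift and turn from the pose commanded when the call began, along the tool's axes at that moment; what a row does not reach only later rows make up. A row lasts 1/10 s, in which the tool goes at most 50 mm and 8.59 degrees, less where a joint would pass 70% of its speed; a pose out of reach is approached as far as the arm can. A call with a gripper value outside its range is refused whole. The fingers move at their own pace and stop on an object; the grip force is fixed at half the most. Time passes only in rows, so rows that repeat a pose let the fingers close. It gives the time, the measured TCP pose, the force and the opening at its end, in the units of the state.
- r.sense(): the state, without advancing time (a new reading comes with each control period).
- eyes.capture(name): name is "side" or "top"; returns the picture (420x560x3 uint8, red, green, blue); there is no depth.
- eyes.get_calibration(name): a dict with "fx", "fy", "cx", "cy" (pixels), "position" and "attitude" of the camera in the world. Camera axes: x right, y down, z forward; pixel columns grow to the right and rows downward; lengths in m; the calibration is good to about 2 mm. A picture is of the moment at which its call begins. get_calibration takes no time and is no camera call.
- ticket.sign_off(): hands the job in, once; it reports no verdict.
Trained networks look in the newest picture that a camera, given by its name, has taken for a name from the list of things; names that differ only in an ending like _2 or _b are one class to them, and where a whole thing is asked for, a point or a joint stands for the part that bears it (a point fixed in the world has none). Each returns a list of dicts, best first, with "score" (0 to 1); they miss things now and then, are a little off and sometimes report something else, mostly with a low value. They report only what shows in the picture. A call takes as long as a camera call.
- eyes.look_for(camera, name): "box" ([left, top, right, bottom] in pixels, round what is visible of it).
- eyes.trace(camera, name): "mask" (420x560 bool, what is visible of it) and "box" ([left, top, right, bottom] in pixels, round what is visible of it).
The state is a dict: "clock": time; "qpos": joint angles; "qd": joint speeds; "effort": joint torques, N m; "tool_pos": TCP position; "eef_rot": TCP orientation; "contact_force": force on the tool from outside, world axes, zero at the start; "moment": the same for the moment, N m; "gripper_width": opening from 0.0 (shut) to 1.0 (fully open).
Only numpy, scipy, OpenCV 4.12 (cv2) and the standard library are available. Lean on these libraries where they do the work, as an engineer would, in place of code of your own. Each camera call takes 0.05 s, during which the arm holds its last target. There are 200 camera calls.

## Working session

There is one attempt and no reset: what is moved stays moved. The work goes in short steps, Python scripts to look and compute and a tool call to move; the robot and the scene stay as the last step left them, time stands still between calls to the robot, and variables do not carry over. Pictures are saved under pics/ and viewed, about 8 in all and at most 12, crops included, and the job is handed in when it is done.

Besides the shell and the picture viewer there is one more tool, called after "Emit:" by a JSON object that holds its "name" and its "arguments". step_arm: Moves the arm, as the interface text tells. Its arguments: {"type":"object","properties":{"rotation":{"type":"array","items":{"type":"array","items":{"type":"number"}}},"linear":{"type":"array","items":{"type":"array","items":{"type":"number"}}},"gripper":{"type":"array","items":{"type":"number"}}},"required":["rotation","linear","gripper"]}

```bash
mkdir -p pics; python3 - <<'E'
from plant import r,eyes,ticket
import cv2
for c in("top","side"):
    im=eyes.capture(c); cv2.imwrite(f"pics/{c}0.png",im[:,:,::-1])
    print(c,eyes.get_calibration(c))
    for n in("pin","strip","board","jar","cutter","cup","bottle","bowl"):
        print(n,[(d["box"],round(d["score"],2)) for d in eyes.look_for(c,n)[:2]])
print(r.sense())
E
```

```text
top {'fx': 494.39527394778787, 'fy': 494.39527394778787, 'cx': 273.72998018224405, 'cy': 208.09155701094002, 'position': array([ 0.26345739, -0.01649076,  1.47758795]), 'attitude': array([-169.3887543 ,    1.01381232,  -90.62283554])}
pin [([229.8, 150.1, 255.4, 244.6], 0.67)]
strip [([280.3, 144.8, 290.7, 242.5], 0.8), ([182.6, 143.4, 341.0, 257.5], 0.48)]
board [([184.6, 140.0, 340.1, 260.6], 0.78)]
jar [([190.3, 170.4, 209.5, 195.3], 0.74)]
cutter [([312.5, 220.3, 331.9, 243.6], 0.59)]
cup [([401.0, 200.4, 432.4, 228.7], 0.6)]
bottle [([400.5, 150.1, 432.5, 181.4], 0.97)]
bowl [([107.9, 140.2, 152.5, 182.7], 0.96)]
side {'fx': 472.0486922849083, 'fy': 472.0486922849083, 'cx': 283.08163672388054, 'cy': 205.68712840959248, 'position': array([-0.01420117,  1.11900426,  0.87739652]), 'attitude': array([-122.51426219,   -0.22463764, -153.27434886])}
pin [([218.8, 217.3, 307.8, 242.0], 0.69)]
strip [([241.9, 203.3, 317.2, 227.3], 0.91)]
board [([182.4, 183.1, 344.1, 289.8], 0.67)]
jar [([220.1, 234.9, 235.3, 263.2], 0.78)]
cutter [([311.9, 193.5, 333.4, 213.2], 0.85)]
cup [([337.7, 151.0, 353.6, 183.9], 0.75)]
bottle [([298.6, 119.3, 314.5, 169.4], 0.91)]
bowl [([133.9, 265.8, 186.0, 300.8], 0.69)]
{'clock': 0.9, 'qpos': array([-8.00067888e+01,  1.79267106e+01,  8.58114259e+01,  4.90870384e-04,
        7.62620331e+01, -1.28001243e+01]), 'qd': array([-0.00561516,  0.13325752,  0.00218764,  0.07202632, -0.1118124 ,
        0.04433949]), 'effort': array([ 1.80759791e-03, -4.02110052e+01, -2.52416754e+01,  6.95739384e-02,
        3.21092270e-02, -1.33298889e-05]), 'tool_pos': array([ 0.20337841, -0.48400963,  0.2577334 ]), 'eef_rot': array([-1.79999497e+02,  5.97639281e-05, -6.72067810e+01]), 'contact_force': array([ 0.55290072,  0.21741365, -0.31778453]), 'moment': array([ 0.02838966, -0.00066062,  0.01735758]), 'gripper_width': 1.0024097068280826}
```

View pics/top0.png

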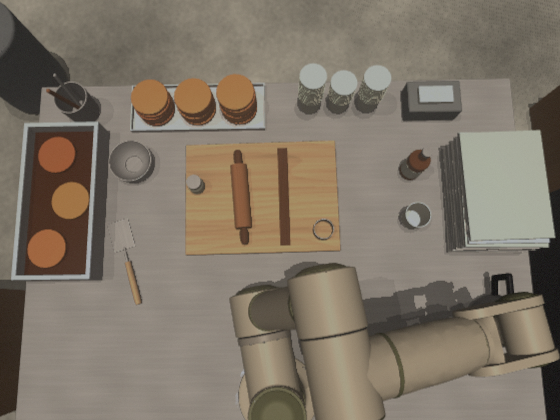

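View pics/side0.png

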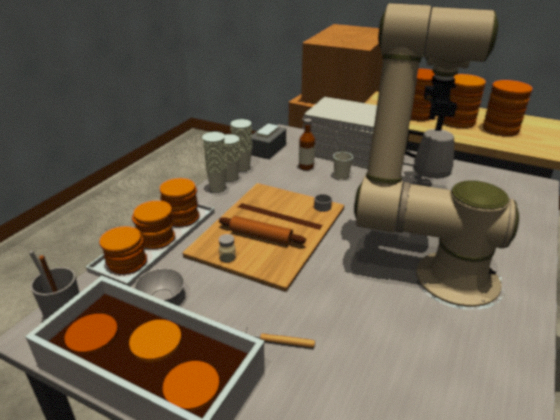

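Top view (picture 1): world x is up and y is left. The pin lies at columns 232–250, rows 150–244. The strip is at columns 280–290, rows 148–245, the jar at (195,184) and the cutter at (323,230). The side view (picture 2) agrees. Next I'll measure the positions.

```bash
cat > h.py <<'E'
import numpy as np,cv2
from plant import r,eyes,ticket
from scipy.spatial.transform import Rotation as Ro
def ray(c,uv,z):
    k=eyes.get_calibration(c); uv=np.atleast_2d(uv).astype(float)
    d=np.c_[(uv[:,0]-k['cx'])/k['fx'],(uv[:,1]-k['cy'])/k['fy'],np.ones(len(uv))]
    d=d@Ro.from_euler('xyz',k['attitude'],degrees=True).as_matrix().T
    p=k['position']; return (p+d*((z-p[2])/d[:,2])[:,None])[:,:2]
def rect(c,n,z):
    L=eyes.trace(c,n)
    if not L: print(c,n,'none'); return
    m=L[0]['mask'].astype(np.uint8)
    cs=max(cv2.findContours(m,cv2.RETR_EXTERNAL,cv2.CHAIN_APPROX_NONE)[0],key=cv2.contourArea)
    P=ray(c,np.argwhere(m)[:,::-1],z).astype(np.float32)
    H=ray(c,cs[:,0],z).astype(np.float32)
    ctr,wh,a=cv2.minAreaRect(H); 
    mu=P.mean(0); w,v=np.linalg.eigh(np.cov(P.T)); ax=v[:,1]*np.sign(v[0,1])
    print(c,n,round(L[0]['score'],2),'rect',np.round(ctr,4),np.round(wh,3),round(a,1),'mean',mu.round(4),'axis deg',round(np.degrees(np.arctan2(ax[1],ax[0])),2))
def look(name=None,what=(('pin',.045),('strip',.02))):
    for c in('top','side'):
        im=eyes.capture(c)
        if name: cv2.imwrite(f'pics/{name}_{c}.png',im[:,:,::-1])
        for n,z in what: rect(c,n,z)
E
python3 -c "
from h import *
look(None,(('pin',.045),('strip',.02),('board',.02),('jar',.07),('cutter',.035)))"
```

```text
top pin 0.62 rect [0.5697 0.1045] [0.287 0.05 ] 4.7 mean [0.5679 0.1048] axis deg 4.84
top strip 0.9 rect [ 0.5748 -0.0225] [0.299 0.03 ] 0.9 mean [ 0.5723 -0.0227] axis deg 0.94
top board 0.89 rect [0.5721 0.0434] [0.34  0.461] 0.9 mean [0.5672 0.04  ] axis deg -86.71
top jar 0.61 rect [0.6    0.2365] [0.061 0.046] 26.7 mean [0.6    0.2365] axis deg 32.33
top cutter 0.51 rect [ 0.49   -0.1499] [0.041 0.011] 60.1 mean [ 0.4912 -0.1479] axis deg 59.72
side pin 0.98 rect [0.5696 0.0991] [0.291 0.084] 3.5 mean [0.5647 0.101 ] axis deg 2.92
side strip 0.96 rect [ 0.5739 -0.0266] [0.298 0.036] 0.5 mean [ 0.5707 -0.0256] axis deg 0.69
side board 0.94 rect [0.5699 0.0501] [0.355 0.487] 0.5 mean [0.5549 0.0861] axis deg -83.32
side jar 0.79 rect [0.5947 0.2509] [0.044 0.129] 33.3 mean [0.5938 0.2526] axis deg -55.63
side cutter 0.63 rect [ 0.4693 -0.1427] [0.057 0.11 ] 21.8 mean [ 0.4681 -0.1427] axis deg -69.64
```

Emit:
{"name": "step_arm", "arguments": {"rotation": [[0,0,-8],[0,0,-16],[0,0,-24],[0,0,-32],[0,0,-40],[0,0,-48],[0,0,-56],[0,0,-64],[0,0,-71.9],[0,0,-71.9]], "linear": [[-0.025,-0.035,0],[-0.053,-0.074,0],[-0.081,-0.113,0],[-0.109,-0.152,0],[-0.137,-0.191,0],[-0.165,-0.23,0],[-0.193,-0.269,0],[-0.221,-0.308,0],[-0.249,-0.347,0],[-0.277,-0.386,0]], "gripper": [1,1,1,1,1,1,1,1,1,1]}}

```text
clock: 2.5
tool_pos: [0.4526, -0.0772, 0.258]
eef_rot: [180.0, -0.0, 4.9]
contact_force: [1.0, -0.2, 0.8]
gripper_width: 0.999
```

Emit:
{"name": "step_arm", "arguments": {"rotation": [[0,0,0],[0,0,0],[0,0,0],[0,0,0],[0,0,0],[0,0,0],[0,0,0],[0,0,0],[0,0,0],[0,0,0]], "linear": [[0.026,-0.036,0],[0.052,-0.072,0],[0.079,-0.108,0],[0.105,-0.144,0.01],[0.132,-0.179,0.03],[0.132,-0.179,0.065],[0.132,-0.179,0.1],[0.132,-0.179,0.13],[0.132,-0.179,0.148],[0.132,-0.179,0.148]], "gripper": [1,1,1,1,1,1,1,1,1,1]}}

```text
clock: 3.5
tool_pos: [0.5676, 0.11, 0.1073]
eef_rot: [-180.0, 0.3, 4.7]
contact_force: [0.3, 0.2, 0.0]
gripper_width: 1.0
```

```bash
python3 -c "
from h import *
s=r.sense();print(s['tool_pos'],s['eef_rot'],s['contact_force'])
look('a',(('pin',.045),))
a=cv2.imread('pics/a_top.png')[120:280,170:370];b=cv2.imread('pics/a_side.png')[150:310,170:370]
cv2.imwrite('pics/a.png',cv2.resize(np.hstack([a,b]),None,fx=2,fy=2,interpolation=2))"
```

```text
[0.56764329 0.11004809 0.10734679] [-179.97523798    0.2762174     4.68739517] [0.25801754 0.23880921 0.04531294]
top pin 0.67 rect [0.4623 0.0819] [0.018 0.071] 90.0 mean [0.4877 0.0857] axis deg 6.72
side pin 0.67 rect [0.569  0.0986] [0.286 0.083] 5.1 mean [0.5665 0.1001] axis deg 2.67
```

View pics/a.png

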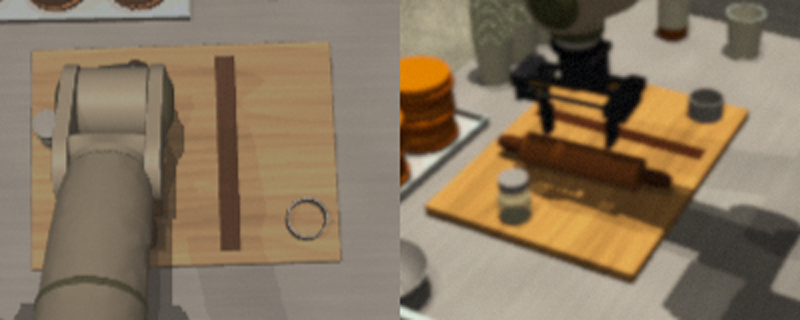

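Picture 3 shows both open fingertips about 18 mm above the barrel, near its middle, and the jar clear. I'll press gently first to read the force.

Emit:
{"name": "step_arm", "arguments": {"rotation": [[0,0,0],[0,0,0],[0,0,0],[0,0,0],[0,0,0]], "linear": [[0,0,0.008],[0,0,0.015],[0,0,0.019],[0,0,0.021],[0,0,0.021]], "gripper": [1,1,1,1,1]}}

```text
clock: 4.2
tool_pos: [0.5686, 0.1101, 0.0893]
eef_rot: [180.0, 0.0, 4.7]
contact_force: [-5.0, 0.5, 8.0]
gripper_width: 0.998
```

Emit:
{"name": "step_arm", "arguments": {"rotation": [[0,0,0.1],[0,0,0.3],[0,0,0.6],[0,0,0.9],[0,0,1.1],[0,0,1.2],[0,0,1.2],[0,0,1.2],[0,0,0.6],[0,0,0.6]], "linear": [[0,0.003,0.0005],[0,0.009,0.0005],[0,0.016,0.0005],[0,0.022,0.0005],[0,0.026,0.0005],[0,0.028,0.0005],[0,0.028,0.0005],[0,0.028,-0.004],[0,0.028,-0.01],[0,0.028,-0.01]], "gripper": [1,1,1,1,1,1,1,1,1,1]}}

```text
clock: 5.2
tool_pos: [0.5715, 0.0822, 0.0995]
eef_rot: [180.0, -0.1, 4.1]
contact_force: [-0.0, 1.4, 0.0]
gripper_width: 1.001
```

```bash
python3 -c "
from h import *
look('b',(('pin',.045),))"
```

```text
top pin none
side pin 0.76 rect [0.5729 0.0869] [0.291 0.087] 3.3 mean [0.5682 0.0872] axis deg 2.28
```

Emit:
{"name": "step_arm", "arguments": {"rotation": [[0,0,0],[0,0,0],[0,0,0],[0,0,0],[0,0,0.1],[0,0,0.3],[0,0,0.5],[0,0,0.8],[0,0,0.9],[0,0,0.9]], "linear": [[0,-0.01,0],[0,-0.016,0.004],[0,-0.016,0.009],[0,-0.016,0.0105],[0,-0.013,0.0105],[0,-0.006,0.0105],[0,0.002,0.0105],[0,0.009,0.0105],[0,0.013,0.0105],[0,0.014,0.0105]], "gripper": [1,1,1,1,1,1,1,1,1,1]}}

```text
clock: 6.4
tool_pos: [0.5723, 0.0678, 0.0892]
eef_rot: [180.0, -0.0, 3.2]
contact_force: [-4.5, -0.1, 12.6]
gripper_width: 1.0
```

Emit:
{"name": "step_arm", "arguments": {"rotation": [[0,0,0],[0,0,-0.4],[0,0,-0.4],[0,0,-0.4],[0,0,-0.3],[0,0,-0.2],[0,0,0.1],[0,0,0.3],[0,0,0.5],[0,0,0.5]], "linear": [[0,0,-0.005],[0,-0.01,-0.006],[0,-0.015,-0.004],[0,-0.015,0],[0,-0.012,0],[0,-0.005,0],[0,0.003,0],[0,0.01,0],[0,0.014,0],[0,0.015,0]], "gripper": [1,1,1,1,1,1,1,1,1,1]}}

```text
clock: 7.4
tool_pos: [0.5736, 0.0529, 0.0893]
eef_rot: [180.0, -0.1, 2.7]
contact_force: [-0.8, 0.3, 11.3]
gripper_width: 0.996
```

```bash
python3 -c "
from h import *
look('c',(('pin',.045),))"
```

```text
top pin none
side pin 0.94 rect [0.5744 0.0569] [0.29  0.085] 3.4 mean [0.5734 0.0578] axis deg 3.1
```

Emit:
{"name": "step_arm", "arguments": {"rotation": [[0,0,0],[0,0,-0.4],[0,0,-0.4],[0,0,-0.4],[0,0,-0.3],[0,0,-0.2],[0,0,0.1],[0,0,0.3],[0,0,0.5],[0,0,0.5]], "linear": [[0,0,-0.005],[0,-0.01,-0.006],[0,-0.015,-0.004],[0,-0.015,0],[0,-0.012,0],[0,-0.005,0],[0,0.003,0],[0,0.01,0],[0,0.014,0],[0,0.015,0]], "gripper": [1,1,1,1,1,1,1,1,1,1]}}

```text
clock: 8.6
tool_pos: [0.5744, 0.0379, 0.0893]
eef_rot: [180.0, -0.1, 2.2]
contact_force: [-0.3, -0.1, 12.4]
gripper_width: 1.0
```

Emit:
{"name": "step_arm", "arguments": {"rotation": [[0,0,0],[0,0,-0.4],[0,0,-0.4],[0,0,-0.4],[0,0,-0.3],[0,0,-0.2],[0,0,0.1],[0,0,0.3],[0,0,0.5],[0,0,0.5]], "linear": [[0,0,-0.005],[0,-0.01,-0.006],[0,-0.015,-0.004],[0,-0.015,0],[0,-0.012,0],[0,-0.005,0],[0,0.003,0],[0,0.01,0],[0,0.014,0],[0,0.015,0]], "gripper": [1,1,1,1,1,1,1,1,1,1]}}

```text
clock: 9.6
tool_pos: [0.5753, 0.0229, 0.0893]
eef_rot: [180.0, -0.2, 1.7]
contact_force: [1.6, 0.5, 11.0]
gripper_width: 0.999
```

```bash
python3 -c "
from h import *
look('d',(('pin',.045),))"
```

```text
top pin none
side pin 0.76 rect [0.5745 0.0253] [0.287 0.089] 4.4 mean [0.5709 0.027 ] axis deg 3.33
```

Emit:
{"name": "step_arm", "arguments": {"rotation": [[0,0,0],[0,0,0],[0,0,0],[0,0,0],[0,0,0],[0,0,0],[0,0,0],[0,0,0],[0,0,0],[0,0,0]], "linear": [[0,0,-0.01],[0,0,-0.04],[0,0,-0.085],[-0.01,0.02,-0.13],[-0.03,0.055,-0.16],[-0.055,0.095,-0.17],[-0.08,0.135,-0.17],[-0.105,0.175,-0.17],[-0.13,0.215,-0.17],[-0.15,0.25,-0.17]], "gripper": [1,1,1,1,1,1,1,1,1,1]}}

```text
clock: 10.8
tool_pos: [0.4302, -0.2324, 0.2582]
eef_rot: [-180.0, 0.0, 1.7]
contact_force: [-0.1, -0.1, 1.0]
gripper_width: 1.001
```

```bash
python3 -c "
from h import *
look('e',(('pin',.045),('strip',.02)))
cv2.imwrite('pics/e.png',cv2.resize(cv2.imread('pics/e_top.png')[120:280,170:370],None,fx=3,fy=3,interpolation=2))"
```

```text
top pin 0.63 rect [0.5747 0.0296] [0.287 0.053] 3.3 mean [0.5743 0.029 ] axis deg 4.31
top strip 0.97 rect [ 0.5733 -0.0235] [0.036 0.302] 90.0 mean [ 0.5657 -0.0224] axis deg 0.73
side pin 0.58 rect [0.5774 0.0229] [0.282 0.083] 0.5 mean [0.5732 0.0249] axis deg 2.07
side strip 0.37 rect [ 0.437 -0.03 ] [0.021 0.029] 31.7 mean [ 0.4449 -0.0292] axis deg -0.45
```

View pics/e.png

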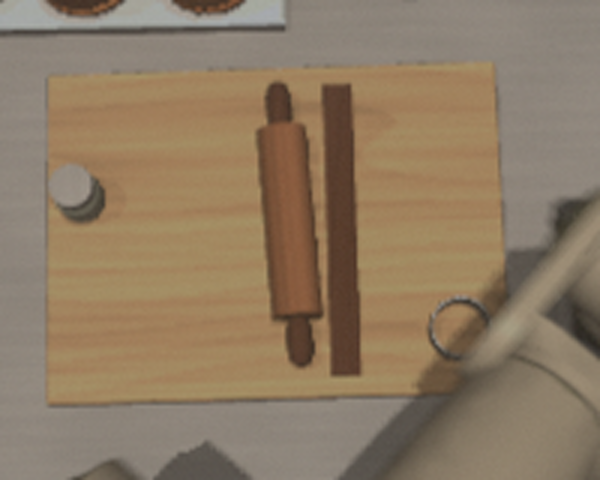

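```bash
cat >> h.py <<'E'
def seg(f):
    im=cv2.imread(f); hsv=cv2.cvtColor(im,cv2.COLOR_BGR2HSV); g=im[:,:,1].astype(int)
    roi=np.zeros(g.shape,np.uint8); roi[143:258,215:306]=1
    m=((g<105)&(hsv[:,:,1]>70)).astype(np.uint8)*roi
    n,l,s,c=cv2.connectedComponentsWithStats(m)
    for i in range(1,n):
        if s[i,4]>400:
            z=.045 if s[i,2]>16 or s[i,4]>1500 else .02
            P=ray('top',np.argwhere(l==i)[:,::-1],z); mu=P.mean(0);w,v=np.linalg.eigh(np.cov(P.T));a=v[:,1]*np.sign(v[0,1])
            ex=(P-mu)@a
            print(f,s[i],'z',z,mu.round(4),'deg',np.degrees(np.arctan2(a[1],a[0])).round(2),'mid',(mu+a*(ex.max()+ex.min())/2).round(4),'len',np.ptp(ex).round(3))
E
python3 -c "
from h import *
seg('pics/top0.png');seg('pics/e_top.png')"
```

```text
pics/top0.png [277 148  14  97 996] z 0.02 [ 0.5744 -0.0228] deg 0.89 mid [ 0.5763 -0.0227] len 0.297
pics/top0.png [ 230  150   22   95 1379] z 0.045 [0.5682 0.1034] deg 4.68 mid [0.5695 0.1035] len 0.287
pics/e_top.png [ 255  147   23   96 1399] z 0.045 [0.5736 0.0285] deg 4.5 mid [0.5761 0.0287] len 0.29
pics/e_top.png [ 277  148   14   98 1010] z 0.02 [ 0.5734 -0.0228] deg 0.95 mid [ 0.575  -0.0228] len 0.299
```

Emit:
{"name": "step_arm", "arguments": {"rotation": [[0,0,0],[0,0,0],[0,0,-1],[0,0,-2],[0,0,-2.8],[0,0,-2.8],[0,0,-2.8],[0,0,-2.8],[0,0,-2.8],[0,0,-2.8]], "linear": [[0.02,-0.035,0],[0.045,-0.077,0],[0.07,-0.12,0],[0.097,-0.166,0],[0.124,-0.212,0.005],[0.145,-0.25,0.03],[0.153,-0.264,0.075],[0.153,-0.264,0.12],[0.153,-0.264,0.155],[0.153,-0.264,0.161]], "gripper": [1,1,1,1,1,1,1,1,1,1]}}

```text
clock: 12.1
tool_pos: [0.5747, 0.0393, 0.0933]
eef_rot: [-179.9, 0.4, 4.6]
contact_force: [0.0, 0.8, 0.0]
gripper_width: 0.998
```

Emit:
{"name": "step_arm", "arguments": {"rotation": [[0,0,0],[0,0,0],[0,0,0],[0,0,0]], "linear": [[0,0,0.004],[0,0,0.008],[0,0,0.009],[0,0,0.009]], "gripper": [1,1,1,1]}}

```text
clock: 12.5
tool_pos: [0.5774, 0.0373, 0.0895]
eef_rot: [180.0, -0.1, 4.5]
contact_force: [0.3, 0.4, 0.8]
gripper_width: 0.999
```

```bash
python3 -c "
from h import *
s=r.sense()
for k in('tool_pos','eef_rot','contact_force','moment'):print(k,s[k].round(3))"
```

```text
tool_pos [0.577 0.037 0.089]
eef_rot [ 1.79974e+02 -1.30000e-01  4.48400e+00]
contact_force [0.309 0.396 0.841]
moment [-0.021 -0.102 -0.049]
```

Emit:
{"name": "step_arm", "arguments": {"rotation": [[0,0,0],[0,0,0],[0,0,0]], "linear": [[0,0,0.001],[0,0,0.0015],[0,0,0.0015]], "gripper": [1,1,1]}}

```text
clock: 12.8
tool_pos: [0.5776, 0.0372, 0.0891]
eef_rot: [180.0, -0.1, 4.5]
contact_force: [-3.4, 0.8, 13.3]
gripper_width: 0.998
```

```bash
python3 -c "
from h import *
s=r.sense()
for k in('tool_pos','eef_rot','contact_force','moment'):print(k,s[k].round(3))"
```

```text
tool_pos [0.578 0.037 0.089]
eef_rot [ 1.79958e+02 -1.49000e-01  4.48900e+00]
contact_force [-3.434  0.806 13.255]
moment [-0.124  0.857 -0.048]
```

Emit:
{"name": "step_arm", "arguments": {"rotation": [[0,-0.2,0],[0,-0.4,0],[0,-0.4,0]], "linear": [[0,0,0],[0,0,0],[0,0,0]], "gripper": [1,1,1]}}

```text
clock: 13.1
tool_pos: [0.5778, 0.0372, 0.0891]
eef_rot: [180.0, 0.2, 4.5]
contact_force: [-3.8, -0.1, 13.2]
gripper_width: 1.001
```

```bash
python3 -c "
from h import *
s=r.sense()
for k in('tool_pos','eef_rot','contact_force','moment'):print(k,s[k].round(3))"
```

```text
tool_pos [0.578 0.037 0.089]
eef_rot [179.95    0.209   4.489]
contact_force [-3.809 -0.09  13.193]
moment [-0.142  0.264 -0.019]
```

Emit:
{"name": "step_arm", "arguments": {"rotation": [[0,-0.1,0.2],[0,-0.1,0.7],[0,-0.1,1.3],[0,-0.1,1.9],[0,-0.1,2.3],[0,-0.1,2.5],[0,-0.1,2.5]], "linear": [[0,0.003,0],[0,0.009,0],[0,0.017,0],[0,0.025,0],[0,0.03,0],[0,0.032,0],[0,0.032,0]], "gripper": [1,1,1,1,1,1,1]}}

```text
clock: 13.8
tool_pos: [0.5804, 0.0047, 0.0893]
eef_rot: [179.9, 0.3, 2.0]
contact_force: [-5.6, -1.0, 14.2]
gripper_width: 0.999
```

```bash
python3 -c "
from h import *
s=r.sense()
for k in('tool_pos','eef_rot','contact_force','moment'):print(k,s[k].round(3))
look('f',(('pin',.045),))
cv2.imwrite('pics/f.png',cv2.resize(cv2.imread('pics/f_side.png')[150:310,170:370],None,fx=3,fy=3,interpolation=2))"
```

```text
tool_pos [0.58  0.005 0.089]
eef_rot [179.912   0.271   1.957]
contact_force [-5.642 -1.004 14.201]
moment [-0.042  0.115  0.041]
top pin none
side pin 0.96 rect [0.5798 0.0095] [0.29  0.083] 3.4 mean [0.5763 0.0098] axis deg 1.92
```

Emit:
{"name": "step_arm", "arguments": {"rotation": [[0,0,0],[0,0,-1.3],[0,0,-1.3],[0,0,-1.3],[0,0,-1.1],[0,0,-0.5],[0,0,0.1],[0,0,0.7],[0,0,1.1],[0,0,1.3]], "linear": [[0,0,-0.005],[0,-0.01,-0.006],[0,-0.015,-0.004],[0,-0.015,0],[0,-0.012,0],[0,-0.005,0],[0,0.003,0],[0,0.01,0],[0,0.013,0],[0,0.015,0]], "gripper": [1,1,1,1,1,1,1,1,1,1]}}

```text
clock: 15.0
tool_pos: [0.5814, -0.0099, 0.0892]
eef_rot: [179.9, 0.2, 0.7]
contact_force: [-4.2, 0.3, 18.5]
gripper_width: 0.995
```

Emit:
{"name": "step_arm", "arguments": {"rotation": [[0,0,0],[0,0,0],[0,0,0],[0,0,0],[0,0,0],[0,0,0],[0,0,0],[0,0,0],[0,0,0],[0,0,0]], "linear": [[0,0,0],[0,0,-0.01],[0,0,-0.04],[0,0,-0.085],[-0.01,0.02,-0.13],[-0.03,0.055,-0.16],[-0.055,0.095,-0.17],[-0.08,0.135,-0.17],[-0.105,0.175,-0.17],[-0.14,0.215,-0.17]], "gripper": [1,1,1,1,1,1,1,1,1,1]}}

```text
clock: 16.0
tool_pos: [0.445, -0.2249, 0.2577]
eef_rot: [180.0, 0.5, 0.7]
contact_force: [0.0, -1.1, -0.3]
gripper_width: 1.001
```

```bash
python3 -c "
from h import *
look('g',(('pin',.045),('strip',.02)));seg('pics/g_top.png')
cv2.imwrite('pics/g.png',cv2.resize(cv2.imread('pics/g_top.png')[120:280,170:370],None,fx=3,fy=3,interpolation=2))"
```

```text
top pin 0.72 rect [ 0.5772 -0.0053] [0.287 0.051] 3.8 mean [ 0.5753 -0.0054] axis deg 4.37
top strip 0.8 rect [ 0.6719 -0.0243] [0.099 0.022] 3.3 mean [ 0.6149 -0.0271] axis deg 1.21
side pin 0.93 rect [ 0.5789 -0.0092] [0.294 0.094] 2.6 mean [ 0.5776 -0.0093] axis deg 1.79
side strip 0.52 rect [ 0.4516 -0.0219] [0.059 0.029] 13.7 mean [ 0.4502 -0.0239] axis deg 10.4
pics/g_top.png [ 267  146   24  100 1754] z 0.045 [ 0.5787 -0.0106] deg 2.98 mid [ 0.5728 -0.011 ] len 0.302
```

View pics/g.png

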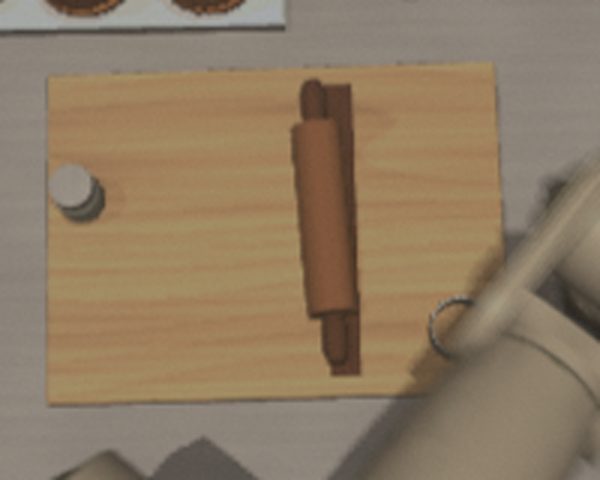

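Picture 5 shows the barrel at (290–357, 120–318) in the crop. It now overlaps the strip's left edge, at about y = -0.005, but it's still turned about 3.7° from the strip. The jar and cutter haven't moved. Yaw resistance at the barrel's ends is beating the symmetric twist. I'll press near the barrel's near end and pivot about it.

Emit:
{"name": "step_arm", "arguments": {"rotation": [[0,0,0],[0,0,0],[0,0,-1],[0,0,-2],[0,0,-3],[0,0,-3.7],[0,0,-3.7],[0,0,-3.7],[0,0,-3.7],[0,0,-3.7]], "linear": [[0.015,-0.032,0],[0.035,-0.075,0],[0.055,-0.118,0],[0.075,-0.16,0],[0.092,-0.196,0.02],[0.102,-0.217,0.06],[0.102,-0.217,0.105],[0.102,-0.217,0.145],[0.102,-0.217,0.16],[0.102,-0.217,0.16]], "gripper": [1,1,1,1,1,1,1,1,1,1]}}

```text
clock: 17.3
tool_pos: [0.543, -0.0038, 0.0947]
eef_rot: [-179.9, 0.8, 4.5]
contact_force: [0.2, -0.4, 1.0]
gripper_width: 1.0
```

Emit:
{"name": "step_arm", "arguments": {"rotation": [[0,0,0],[0,0,0],[0,0,0],[0,0,0]], "linear": [[0,0,0.005],[0,0,0.009],[0,0,0.0105],[0,0,0.0105]], "gripper": [1,1,1,1]}}

```text
clock: 17.7
tool_pos: [0.5449, -0.0058, 0.0893]
eef_rot: [179.9, 0.3, 4.4]
contact_force: [-7.9, 0.4, 16.4]
gripper_width: 1.004
```

```bash
python3 -c "
from h import *
s=r.sense()
for k in('tool_pos','eef_rot','contact_force','moment'):print(k,s[k].round(3))"
```

```text
tool_pos [ 0.545 -0.006  0.089]
eef_rot [179.909   0.289   4.416]
contact_force [-7.925  0.351 16.364]
moment [-0.144  0.472 -0.046]
```

Emit:
{"name": "step_arm", "arguments": {"rotation": [[0,-0.2,0],[0,-0.2,1],[0,-0.2,2],[0,-0.2,3],[0,-0.2,4],[0,-0.2,5],[0,-0.2,6],[0,-0.2,6]], "linear": [[0,0,0.001],[0,0.0009,0.001],[0,0.0018,0.001],[0,0.0027,0.001],[0,0.0036,0.001],[0,0.0045,0.001],[0,0.0054,0.001],[0,0.0054,0.001]], "gripper": [1,1,1,1,1,1,1,1]}}

```text
clock: 18.5
tool_pos: [0.5462, -0.0115, 0.0892]
eef_rot: [179.8, 0.3, -1.6]
contact_force: [-6.9, -0.6, 22.3]
gripper_width: 0.997
```

```bash
python3 -c "
from h import *
s=r.sense()
for k in('tool_pos','eef_rot','contact_force','moment'):print(k,s[k].round(3))
look('h',(('pin',.045),))"
```

```text
tool_pos [ 0.546 -0.012  0.089]
eef_rot [179.833   0.302  -1.622]
contact_force [-6.866 -0.565 22.301]
moment [-0.205  0.108 -0.002]
top pin none
side pin 0.61 rect [ 0.5805 -0.014 ] [0.285 0.085] 2.9 mean [ 0.5826 -0.0131] axis deg 1.87
```

```bash
cat >> h.py <<'E'
def ends(f):
    # barrel in side view: reddish, brighter than strip; axis via minAreaRect on hue mask
    im=cv2.imread(f); hsv=cv2.cvtColor(im,cv2.COLOR_BGR2HSV)
    roi=np.zeros(im.shape[:2],np.uint8); roi[190:260,205:325]=1
    m=((hsv[:,:,0]<11)&(hsv[:,:,1]>120)&(hsv[:,:,2]>45)).astype(np.uint8)*roi
    m=cv2.morphologyEx(m,cv2.MORPH_OPEN,np.ones((3,3),np.uint8))
    n,l,s,c=cv2.connectedComponentsWithStats(m); i=1+s[1:,4].argmax()
    # lower silhouette edge of barrel
    cols=np.arange(s[i,0]+15,s[i,0]+s[i,2]-15); low=np.array([np.where(l[:,u]==i)[0].max() for u in cols])
    k=np.ones(len(cols),bool)
    for _ in range(4):
        p=np.polyfit(cols[k],low[k],1); k=abs(np.polyval(p,cols)-low)<1.5
    P=ray('side',np.c_[cols[[0,-1]],np.polyval(p,cols[[0,-1]])],.03); d=P[1]-P[0]; d*=np.sign(d[0])
    print(f,s[i],'deg',np.degrees(np.arctan2(d[1],d[0])).round(2),k.sum())
E
python3 -c "
from h import *
for n in ('side0','a_side','c_side','e_side','f_side','g_side','h_side'): ends(f'pics/{n}.png')
a=cv2.imread('pics/g_side.png')[170:270,190:340];b=cv2.imread('pics/h_side.png')[170:270,190:340]
cv2.imwrite('pics/gh.png',cv2.resize(np.vstack([a,b]),None,fx=3,fy=3,interpolation=2))"
```

```text
Traceback (most recent call last):
  File "h.py", line 41, in ends
    n,l,s,c=cv2.connectedComponentsWithStats(m); i=1+s[1:,4].argmax()
                                                     ~~~~~~~~~~~~~~^^
ValueError: attempt to get argmax of an empty sequence
```

Emit:
{"name": "step_arm", "arguments": {"rotation": [[0,0,0],[0,0,0],[0,0,0],[0,0,0],[0,0,0],[0,0,0],[0,0,0],[0,0,0],[0,0,0],[0,0,0]], "linear": [[0,0,-0.01],[0,0,-0.04],[0,0,-0.085],[-0.01,0.02,-0.13],[-0.03,0.055,-0.16],[-0.05,0.095,-0.17],[-0.07,0.135,-0.17],[-0.09,0.175,-0.17],[-0.11,0.215,-0.17],[-0.11,0.215,-0.17]], "gripper": [1,1,1,1,1,1,1,1,1,1]}}

```text
clock: 19.7
tool_pos: [0.4286, -0.2262, 0.2579]
eef_rot: [179.8, 0.7, -1.9]
contact_force: [0.9, 0.1, -0.2]
gripper_width: 1.0
```

```bash
cat >> h.py <<'E'
def barrel(f):
    # top view: barrel colour (brighter than strip, redder than board)
    im=cv2.imread(f).astype(int); b,g,rr=im[...,0],im[...,1],im[...,2]
    roi=np.zeros(g.shape,bool); roi[143:258,215:310]=1
    m=((rr-g>42)&(g<110)&(rr>110)&roi).astype(np.uint8)
    n,l,s,c=cv2.connectedComponentsWithStats(m); i=1+s[1:,4].argmax()
    P=ray('top',np.argwhere(l==i)[:,::-1],.05).astype(np.float32)
    ctr,wh,a=cv2.minAreaRect(P); w,v=np.linalg.eigh(np.cov(P.T)); a2=v[:,1]*np.sign(v[0,1])
    print(f,s[i],'c',np.round(ctr,4),np.round(wh,3),round(a,1),'mean',P.mean(0).round(4),'deg',np.degrees(np.arctan2(a2[1],a2[0])).round(2))
E
python3 -c "
from h import *
look('i',(('pin',.045),('strip',.02)))
im=cv2.imread('pics/e_top.png'); print(im[190,[262,263,264,265,284,285,286]].tolist())
for n in('top0','e_top','g_top','i_top'): barrel(f'pics/{n}.png')
a=cv2.imread('pics/g_top.png')[130:270,235:315];b=cv2.imread('pics/i_top.png')[130:270,235:315]
cv2.imwrite('pics/gi.png',cv2.resize(np.hstack([a,b]),None,fx=4,fy=4,interpolation=2))"
```

```text
top pin 0.74 rect [ 0.5786 -0.0111] [0.284 0.05 ] 4.5 mean [ 0.5783 -0.011 ] axis deg 4.27
top strip 0.58 rect [ 0.689  -0.0259] [0.07  0.019] 4.1 mean [ 0.5956 -0.0272] axis deg 0.09
side pin 0.82 rect [ 0.5812 -0.0181] [0.29  0.088] 3.0 mean [ 0.5743 -0.0149] axis deg 3.05
side strip 0.51 rect [ 0.4488 -0.0237] [0.048 0.028] 27.0 mean [ 0.4472 -0.0268] axis deg 9.42
[[57, 82, 119], [58, 84, 125], [61, 89, 134], [62, 90, 136], [45, 62, 88], [46, 62, 89], [45, 60, 87]]
pics/top0.png [233 164  14  62 485] c [0.5744 0.1074] [0.187 0.025] 4.9 mean [0.5721 0.1078] deg 4.83
pics/e_top.png [261 162  12  62 395] c [0.5801 0.0256] [0.186 0.02 ] 4.2 mean [0.5797 0.0255] deg 4.44
pics/g_top.png [279 201   2   3   3] c [ 0.5489 -0.0107] [0.007 0.001] 25.4 mean [ 0.5492 -0.0108] deg 26.88
pics/i_top.png [279 196   2   3   4] c [ 0.5643 -0.0115] [0.003 0.006] 89.3 mean [ 0.5643 -0.0108] deg -0.67
```

View pics/gi.png

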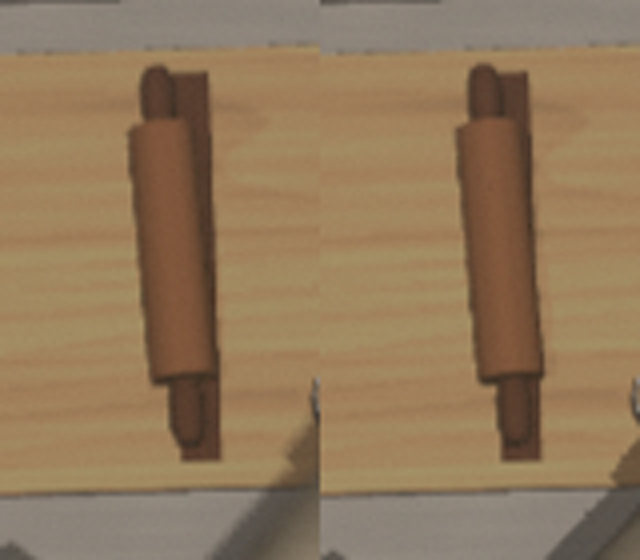

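Picture 6 compares before (left) and after (right). The yaw hasn't changed, with the handles still about 4.6° off in the image against 2° for the strip. The pin only rolled to about y = -0.011. Friction on top can't turn it, so I'll set the open fingers slightly diagonal, with their edges just over the barrel's crown on opposite sides and only about 3 mm below the top, and turn gently.

Emit:
{"name": "step_arm", "arguments": {"rotation": [[0,0,-6],[0,0,-12],[0,0,-18],[0,0,-24],[0,0,-30],[0,0,-36],[0,0,-37.3],[0,0,-37.3],[0,0,-37.3],[0,0,-37.3]], "linear": [[0.02,-0.031,0],[0.045,-0.069,0],[0.07,-0.107,0],[0.095,-0.146,0],[0.12,-0.184,0],[0.143,-0.22,0.03],[0.143,-0.22,0.075],[0.143,-0.22,0.12],[0.143,-0.22,0.15],[0.143,-0.22,0.157]], "gripper": [1,1,1,1,1,1,1,1,1,1]}}

```text
clock: 21.0
tool_pos: [0.576, -0.0054, 0.0949]
eef_rot: [-179.4, 0.8, 35.8]
contact_force: [0.7, -0.8, 2.1]
gripper_width: 0.998
```

Emit:
{"name": "step_arm", "arguments": {"rotation": [[0,0,0],[0,0,0],[0,0,0],[0,0,0],[0,0,0],[0,0,0]], "linear": [[0,0,0],[0,0,0.005],[0,0,0.009],[0,0,0.012],[0,0,0.0145],[0,0,0.0145]], "gripper": [1,1,1,1,1,1]}}

```text
clock: 21.6
tool_pos: [0.5781, -0.0078, 0.0853]
eef_rot: [-179.8, 0.6, 35.7]
contact_force: [-2.0, -3.2, 10.9]
gripper_width: 1.004
```

```bash
python3 -c "
from h import *
s=r.sense()
for k in('tool_pos','eef_rot','contact_force','moment'):print(k,s[k].round(4))
im=eyes.capture('side');cv2.imwrite('pics/j.png',cv2.resize(im[150:290,190:350,::-1],None,fx=4,fy=4,interpolation=2))"
```

```text
tool_pos [ 0.5781 -0.0078  0.0853]
eef_rot [-179.7877    0.5656   35.7226]
contact_force [-1.9886 -3.1867 10.9282]
moment [-0.7448  0.7313  0.0282]
```

View pics/j.png

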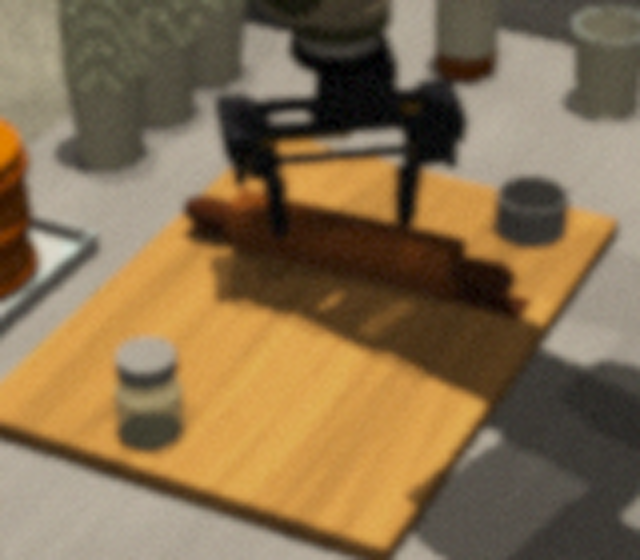

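Picture 7: fingers are diagonal over the barrel, with the near one (at 408,210) touching the crown. The tool sits about 3–4 mm to the +y side of the pin's centre, so I'll shift it and then turn.

Emit:
{"name": "step_arm", "arguments": {"rotation": [[0,0,0],[0,0,0],[0,0,1.5],[0,0,3],[0,0,4.5],[0,0,4.5]], "linear": [[-0.001,0.0015,0],[-0.0023,0.0032,0],[-0.0023,0.0032,0],[-0.0023,0.0032,0],[-0.0023,0.0032,0],[-0.0023,0.0032,0]], "gripper": [1,1,1,1,1,1]}}

```text
clock: 22.25
tool_pos: [0.579, -0.0115, 0.0855]
eef_rot: [-179.9, 0.4, 31.1]
contact_force: [3.0, -2.3, 9.3]
gripper_width: 0.999
```

```bash
python3 -c "
from h import *
s=r.sense()
for k in('tool_pos','eef_rot','contact_force','moment'):print(k,s[k].round(4))"
```

```text
tool_pos [ 0.579  -0.0115  0.0855]
eef_rot [-179.9104    0.4217   31.1302]
contact_force [ 2.9809 -2.3148  9.2631]
moment [-0.4407 -0.1926  0.1322]
```

Emit:
{"name": "step_arm", "arguments": {"rotation": [[0,0,1],[0,0,2],[0,0,3],[0,0,4],[0,0,5],[0,0,5]], "linear": [[0,0,0],[0,0,0],[0,0,0],[0,0,0],[0,0,0],[0,0,0]], "gripper": [1,1,1,1,1,1]}}

```text
clock: 22.85
tool_pos: [0.5791, -0.0115, 0.086]
eef_rot: [-180.0, 0.4, 26.2]
contact_force: [1.6, -1.2, 12.6]
gripper_width: 0.998
```

```bash
python3 -c "
from h import *
s=r.sense()
for k in('tool_pos','eef_rot','contact_force','moment'):print(k,s[k].round(4))
look('k',(('pin',.045),))"
```

```text
tool_pos [ 0.5791 -0.0115  0.086 ]
eef_rot [-179.9683    0.4122   26.1863]
contact_force [ 1.6126 -1.1855 12.6025]
moment [-0.3184 -0.0938  0.3908]
top pin none
side pin 0.83 rect [ 0.5797 -0.0154] [0.288 0.086] 1.7 mean [ 0.5714 -0.0136] axis deg 1.35
```

Emit:
{"name": "step_arm", "arguments": {"rotation": [[0,0,0.7],[0,0,1.4],[0,0,2.1],[0,0,2.5],[0,0,2.5]], "linear": [[0,0,0],[0,0,0],[0,0,0],[0,0,0],[0,0,0]], "gripper": [1,1,1,1,1]}}

```text
clock: 23.55
tool_pos: [0.5789, -0.0114, 0.086]
eef_rot: [-180.0, 0.4, 23.7]
contact_force: [1.4, -0.4, 12.7]
gripper_width: 0.999
```

```bash
python3 -c "
from h import *
s=r.sense()
for k in('tool_pos','eef_rot','contact_force','moment'):print(k,s[k].round(4))
look('l',(('pin',.045),))"
```

```text
tool_pos [ 0.5789 -0.0114  0.086 ]
eef_rot [-179.9645    0.4376   23.7091]
contact_force [ 1.362  -0.4371 12.6944]
moment [-0.2904  0.0676  0.3931]
top pin none
side pin 0.86 rect [ 0.5788 -0.0147] [0.29  0.082] 0.0 mean [ 0.5702 -0.0128] axis deg -1.45
```

Emit:
{"name": "step_arm", "arguments": {"rotation": [[0,0,0],[0,0,0],[0,0,0],[0,0,0],[0,0,0],[0,0,0],[0,0,0],[0,0,0],[0,0,0],[0,0,0]], "linear": [[0,0,-0.006],[0,0,-0.03],[0,0,-0.075],[-0.01,0.007,-0.12],[-0.03,0.021,-0.155],[-0.065,0.046,-0.17],[-0.1,0.071,-0.17],[-0.135,0.096,-0.17],[-0.17,0.121,-0.17],[-0.205,0.145,-0.17]], "gripper": [1,1,1,1,1,1,1,1,1,1]}}

```text
clock: 24.75
tool_pos: [0.4488, -0.227, 0.2555]
eef_rot: [-179.8, 0.6, 23.7]
contact_force: [0.5, -0.4, 0.6]
gripper_width: 1.003
```

```bash
python3 -c "
from h import *
look('m',(('pin',.045),))
cv2.imwrite('pics/m.png',cv2.resize(cv2.imread('pics/m_top.png')[130:270,215:335],None,fx=4,fy=4,interpolation=2))
print(r.sense()['tool_pos'],r.sense()['eef_rot'])"
```

```text
top pin 0.95 rect [ 0.577  -0.0095] [0.285 0.053] 0.4 mean [ 0.5767 -0.0101] axis deg -0.23
side pin 0.67 rect [ 0.5776 -0.0142] [0.083 0.287] 89.8 mean [ 0.5738 -0.013 ] axis deg -2.15
[ 0.44975472 -0.22613686  0.25546622] [-179.74187065    0.63815016   23.57523232]
```

View pics/m.png

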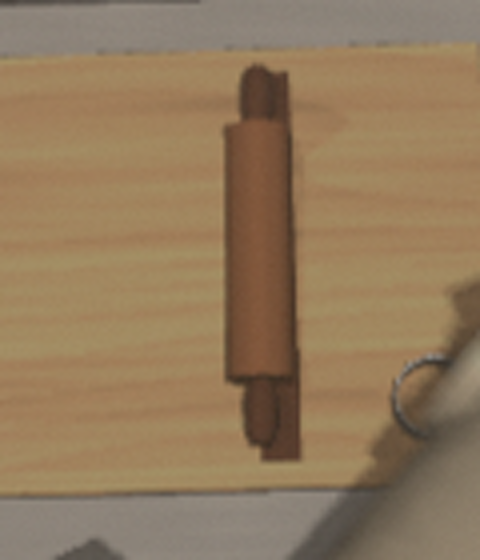

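Picture 8: the pin is now in line within about 1°, with the handles at (257,68) and (262,443) in the crop. Its axis is about 12.5 mm on the +y side of the strip's centreline. One more stroke from the top should finish it.

Emit:
{"name": "step_arm", "arguments": {"rotation": [[0,0,3],[0,0,7],[0,0,12],[0,0,17],[0,0,22],[0,0,23.8],[0,0,23.8],[0,0,23.8],[0,0,23.8],[0,0,23.8]], "linear": [[0.03,-0.022,0],[0.065,-0.048,0],[0.1,-0.074,0],[0.136,-0.101,0],[0.172,-0.127,0],[0.207,-0.153,0.03],[0.207,-0.153,0.075],[0.207,-0.153,0.12],[0.207,-0.153,0.15],[0.207,-0.153,0.157]], "gripper": [1,1,1,1,1,1,1,1,1,1]}}

```text
clock: 25.95
tool_pos: [0.5746, -0.0008, 0.0934]
eef_rot: [-180.0, 1.0, -0.0]
contact_force: [-0.4, -0.9, 0.5]
gripper_width: 0.996
```

Emit:
{"name": "step_arm", "arguments": {"rotation": [[0,0,0],[0,0,0],[0,0,0]], "linear": [[0,0,0],[0,0,0],[0,0,0]], "gripper": [1,1,1]}}

```text
clock: 26.25
tool_pos: [0.577, -0.0027, 0.0985]
eef_rot: [179.9, 0.5, -0.1]
contact_force: [-0.4, -0.1, 0.7]
gripper_width: 0.998
```

Emit:
{"name": "step_arm", "arguments": {"rotation": [[0,0,0],[0,0,0],[0,0,0],[0,0,0],[0,0,0],[0,0,0],[0,0,0],[0,0,0],[0,0,0],[0,0,0]], "linear": [[0,0,0.005],[0,0,0.0095],[0,0,0.0112],[0,0,0.0112],[0,0.003,0.0112],[0,0.009,0.0112],[0,0.016,0.0112],[0,0.022,0.0112],[0,0.025,0.0112],[0,0.025,0.0112]], "gripper": [1,1,1,1,1,1,1,1,1,1]}}

```text
clock: 27.25
tool_pos: [0.5768, -0.0287, 0.0893]
eef_rot: [179.9, 0.5, -0.1]
contact_force: [-15.9, -0.2, 31.2]
gripper_width: 0.996
```

Emit:
{"name": "step_arm", "arguments": {"rotation": [[0,0,0],[0,0,0],[0,0,0],[0,0,0],[0,0,0],[0,0,0],[0,0,0],[0,0,0],[0,0,0],[0,0,0]], "linear": [[0,0,0],[0,0,0],[0,0,-0.005],[0,0,-0.03],[0,0,-0.075],[-0.01,0.015,-0.12],[-0.03,0.05,-0.155],[-0.055,0.09,-0.17],[-0.08,0.13,-0.17],[-0.105,0.17,-0.17]], "gripper": [1,1,1,1,1,1,1,1,1,1]}}

```text
clock: 28.25
tool_pos: [0.4716, -0.1989, 0.2574]
eef_rot: [179.9, 0.6, -0.1]
contact_force: [0.3, -0.4, -0.8]
gripper_width: 0.999
```

Emit:
{"name": "step_arm", "arguments": {"rotation": [[0,0,0],[0,0,0],[0,0,0],[0,0,0]], "linear": [[-0.025,0.02,0],[-0.05,0.04,0],[-0.08,0.07,0],[-0.08,0.07,0]], "gripper": [1,1,1,1]}}

```text
clock: 28.65
tool_pos: [0.3902, -0.2698, 0.2579]
eef_rot: [179.9, 0.7, -0.4]
contact_force: [-0.6, -0.1, -0.3]
gripper_width: 0.996
```

```bash
python3 -c "
from h import *
look('n',(('pin',.045),('strip',.02),('jar',.07),('cutter',.035)))
cv2.imwrite('pics/n.png',cv2.resize(cv2.imread('pics/n_top.png')[120:280,170:370],None,fx=3.5,fy=3.5,interpolation=2))
print(r.sense()['tool_pos'])"
```

```text
top pin 0.96 rect [ 0.5768 -0.0215] [0.285 0.053] 0.3 mean [ 0.5763 -0.0229] axis deg 0.06
top strip none
top jar 0.55 rect [0.6028 0.2372] [0.062 0.043] 44.3 mean [0.6028 0.2366] axis deg 38.63
top cutter 0.41 rect [ 0.4956 -0.1354] [0.009 0.03 ] 6.4 mean [ 0.495  -0.1346] axis deg -85.33
side pin 0.97 rect [ 0.5774 -0.026 ] [0.086 0.294] 89.8 mean [ 0.5741 -0.0257] axis deg -2.38
side strip 0.48 rect [ 0.4541 -0.0285] [0.06  0.035] 3.1 mean [ 0.5291 -0.0262] axis deg 0.96
side jar 0.9 rect [0.5946 0.2507] [0.045 0.13 ] 33.3 mean [0.5946 0.2514] axis deg -55.41
side cutter 0.69 rect [ 0.4672 -0.1435] [0.061 0.109] 23.6 mean [ 0.4683 -0.1436] axis deg -67.79
[ 0.39295593 -0.26687113  0.25783488]
```

View pics/n.png

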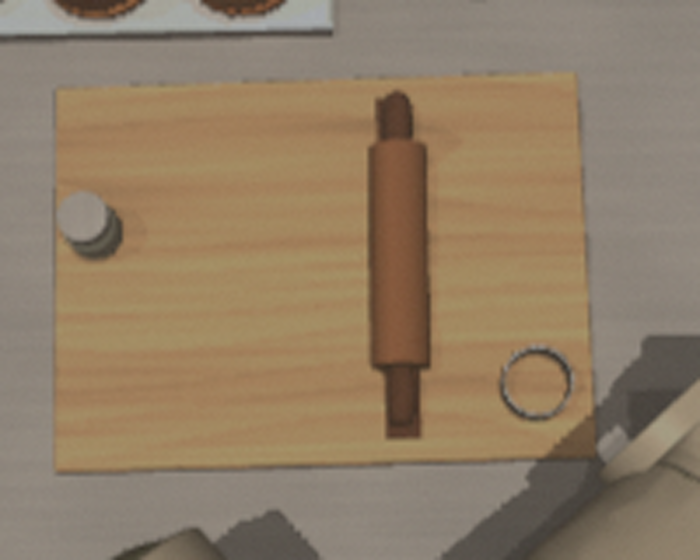

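Picture 9: the barrel (370–428, 140–368 in the crop) covers the strip centrally and in line with it. The jar and cutter stand where they did, and the arm is clear. I'll hand the job in.

```bash
python3 -c "
from plant import ticket
print(ticket.sign_off())"
```

```text
the job is handed in; nothing more can be done
None
```

The rolling pin now lies at rest over the dark strip, and I handed the job in at about 29 s.

**How it got there:** I rolled it with short strokes of the open fingertips on top of the barrel. Twisting on top, first evenly and then with a pivot near one end of the barrel, left it about 3.6° out of line. I then set the fingers diagonally, with their edges on opposite sides of the barrel about 3 mm below its top, and turned it gently (about 13 N). This was lower and closer to a squeeze than the pure top presses, though well above the pin's axis. One last stroke on top centred it.

**Last checks:**

| Check | Top view | Target |
|---|---|---|
| Barrel centre | (0.577, -0.022) | strip centre (0.5745, -0.0227) |
| Direction | about 0.1–0.3° | strip 0.9° |

- **Jar and cutter:** the side view puts both within about 2 mm of where they started. The top camera's cutter reading shifted by about 14 mm, but its outlines of the cutter were only partial. The side view and the picture show it standing where it was.
- **Cup, bottle, bowl and turner:** I didn't measure these again at the end. The arm stayed well above them throughout.
- **Pin angle from the side camera:** it read -2.4°, against the top view's 0.1–0.3°. That camera had read the pin 1–2° low from the start, so I went by the top view.
- **Force:** the highest wrist reading I saw was about 35 N, in the last stroke, pressed through the fingertips.

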